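# Run a sprung stylus along a housing seam

### The job

Check the joint of the two-part housing: take the sprung stylus from its fork rest, set its tip on the floor of the seam groove at the green dot and run it lightly and slowly (about 3 cm/s) along the whole seam to the red dot, keeping the tip on the groove floor with the spring slightly pushed in. Then hang the stylus upright in its fork rest again and let go; leave the tape roll and the yellow tin where they are.

Things in the scene. Friction and masses are not known exactly. Their poses are not given: they have to be found in the camera images.
- housing: Fixed two-part housing, 170 (x) x 110 x 44 mm, with 10 mm feet; origin on the bench under its centre. Its white (+y) and blue (-y) covers meet in an open Z-shaped groove, 10 mm wide, 6 mm deep, dark floor 38 mm above the bench. Centre line, straight between (mm, housing frame): (-72, 18), (-25, 18), (25, -18), (72, -18), with 13 mm more to open ends. Green dot at seam_0, red dot at seam_7.
- seam_0 (a point): Seam point 0 (start of the seam, beside the green dot): on the centre line and floor of the groove, at (-72, 18) mm in the housing frame.
- seam_1 (a point): Seam point 1 (point between): on the centre line and floor of the groove, at (-48, 18) mm in the housing frame.
- seam_2 (a point): Seam point 2 (first bend): on the centre line and floor of the groove, at (-25, 18) mm in the housing frame.
- seam_3 (a point): Seam point 3 (point between): on the centre line and floor of the groove, at (-8, 6) mm in the housing frame.
- seam_4 (a point): Seam point 4 (point between): on the centre line and floor of the groove, at (8, -6) mm in the housing frame.
- seam_5 (a point): Seam point 5 (second bend): on the centre line and floor of the groove, at (25, -18) mm in the housing frame.
- seam_6 (a point): Seam point 6 (point between): on the centre line and floor of the groove, at (48, -18) mm in the housing frame.
- seam_7 (a point): Seam point 7 (finish of the seam, beside the red dot): on the centre line and floor of the groove, at (72, -18) mm in the housing frame.
- handle (a point): Centre of the grip of the stylus, a loose tool of about 150 g that hangs upright, tip down, in the fork rest. Grip: grey square bar, 24 x 24 mm, 64 mm tall (32 mm above and below this point); x and y are square to its flat sides, z points up the tool. Tip 133 mm below this point when the plunger is out.
- collar (a point): Centre of the underside of the stylus's collar (steel disc, 50 mm across, 6 mm thick, directly below the grip), 38 mm below handle. It rests on the fork. Below it a dark barrel, 12 mm thick and 70 mm long, then the thin plunger.
- tip (a point): Lowest point of the stylus's ball tip (brass, 6 mm across), 95 mm below the collar's underside when the plunger is out; it moves with the plunger.
- plunger (a joint): How far the sprung tip is pushed into the barrel: 0 out, 0.010 m fully in. The spring starts at 1.5 N and reaches 4 N fully in.
- fork (a point): Fixed fork rest: two level prongs, tops 115 mm above the bench, each 13 mm wide with a 26 mm gap between. This point lies at prong-top height in mid-gap; from it the prongs run along its x axis, 33 mm to the open end (-x) and 40 mm to the post (+x). The stylus's barrel hangs in the gap, its collar lies on both prongs; it can be lifted out and lowered in from above.
- tape: Loose roll of dark tape, 62 mm across, 19 mm tall; origin under its centre. Leave alone.
- paste_tin: Loose round tin with yellow lid, 57 mm across, 24 mm tall; origin under its centre. Leave alone.
- stylus: The stylus as a whole (see handle); origin at the centre of the collar's underside, z up the tool.
Things that resemble listed ones, but are neither listed nor needed, are in the scene too. Leave any turquoise look-alike of the stylus alone.

How it is judged (in metres and radians):
On the way, in this order (a step that is already met when the one before it is completed fails the run):
1. the stylus tip is pressed in the groove at seam point 0, moving slowly (horizontal distance between tip and seam_0 below 0.006 m and z of tip in the frame of housing below 0.041 m and value of joint plunger above 0.001 m and linear speed of stylus below 0.08 m/s), for 0.05 s.
2. the stylus tip is pressed in the groove at seam point 1, moving slowly (horizontal distance between tip and seam_1 below 0.006 m and z of tip in the frame of housing below 0.041 m and value of joint plunger above 0.001 m and linear speed of stylus below 0.08 m/s), for 0.05 s.
3. the stylus tip is pressed in the groove at seam point 2, moving slowly (horizontal distance between tip and seam_2 below 0.006 m and z of tip in the frame of housing below 0.041 m and value of joint plunger above 0.001 m and linear speed of stylus below 0.08 m/s), for 0.05 s.
4. the stylus tip is pressed in the groove at seam point 3, moving slowly (horizontal distance between tip and seam_3 below 0.006 m and z of tip in the frame of housing below 0.041 m and value of joint plunger above 0.001 m and linear speed of stylus below 0.08 m/s), for 0.05 s.
5. the stylus tip is pressed in the groove at seam point 4, moving slowly (horizontal distance between tip and seam_4 below 0.006 m and z of tip in the frame of housing below 0.041 m and value of joint plunger above 0.001 m and linear speed of stylus below 0.08 m/s), for 0.05 s.
6. the stylus tip is pressed in the groove at seam point 5, moving slowly (horizontal distance between tip and seam_5 below 0.006 m and z of tip in the frame of housing below 0.041 m and value of joint plunger above 0.001 m and linear speed of stylus below 0.08 m/s), for 0.05 s.
7. the stylus tip is pressed in the groove at seam point 6, moving slowly (horizontal distance between tip and seam_6 below 0.006 m and z of tip in the frame of housing below 0.041 m and value of joint plunger above 0.001 m and linear speed of stylus below 0.08 m/s), for 0.05 s.
8. the stylus tip is pressed in the groove at seam point 7, moving slowly (horizontal distance between tip and seam_7 below 0.006 m and z of tip in the frame of housing below 0.041 m and value of joint plunger above 0.001 m and linear speed of stylus below 0.08 m/s), for 0.05 s.
At the end, for the whole second after the job is handed in: the stylus hangs upright (within 0.12 rad) and at rest in its fork, collar on the prongs (within 4 mm in height) and within 25 mm of the fork point, let go (horizontal distance between collar and fork below 0.025 m and height (world z) of collar between 0.112 and 0.119 m and angle between handle's own z axis and vertical below 0.12 rad and linear speed of stylus below 0.02 m/s); the robot touches nothing.
It fails at once if the stylus is forced against the housing with over 20 N (contact force between stylus and housing above 20 N).
It fails at once if between the ends of the seam (over 15 mm inside them) the tip comes out of the groove or onto a cover (x of tip in the frame of housing between -0.057 and 0.057 m and y of tip in the frame of housing between -0.055 and 0.055 m and z of tip in the frame of housing between 0.042 and 0.05 m).
It fails at once if a bystander is shifted by more than 3 cm (distance of any of tape, paste_tin from where it was at the start of the episode above 0.03 m).
It also fails if it takes over 64 s, if anything falls off the work surface, if the arm or the gripper's body presses on something with over 40 N, if the wrist force passes 120 N, or if a joint passes its speed limit or range.

### The arm

A 6-joint arm with a two-finger parallel gripper is mounted at the origin on a cart in front of the work surface, level with it; the furniture and walls round the work are solid. World frame = base frame: x ahead of the robot, y to its left, z up, the work surface at z = 0. Lengths are in mm, angles in rad, forces in N, time in s.
With the tool pointing down it reaches from about 350 to 975 mm from the base axis. Payload 17.4 kg.
Tool frame: the origin (TCP) lies at the very end of the fingers, on their centre line; the grasp point (between the pads) lies 19 mm behind it; z points along the fingers, y is the direction in which the jaws open and shut (so a half turn about z gives the same grasp; the last joint's range is limited). The gripper opens to 85 mm and grips with 20 to 120 N. Pads are 22 mm wide; open, the fingers measure 114 mm over their backs; the gripper's body (76 mm by 85 mm) begins 54 mm behind the grasp point. The pads swing forward as they close: fully open they stand 13 mm farther back than shut.
Start: joints at [-0.038, 0.116, 1.442, -0, 1.584, -0.038], TCP at [675.006, -0.009, 231.303] pointing down, gripper open.
Joint ranges: [-2.83, 2.83], [-0.83, 2.19], [0.07, 2.5], [-1.14, 4.28], [0.01, 3], [-2.97, 2.97]. Speed limits (rad/s): [1.89, 1.89, 2.22, 3.14, 3.14, 3.14].

### API

Orientations are given as [roll, pitch, yaw] about the fixed x, y, z axes, in that order (R = Rz(yaw) Ry(pitch) Rx(roll)).
In Python, from rig import ctrl gives the robot as it stands.
- The arm moves only by the shell command python3 -m crank 'ROWS' [FORCE]. ROWS is JSON, a list that holds one entry, the list of rows, each a list of 7 numbers: the shift along the tool's x, y, z in mm, then the turn, a rotation vector about the tool's x, y, z in rad, then the opening, from -1 (shut) to 1 (fully open). In form: [[[tx, ty, tz, ax, ay, az, grip], ...]]. A call has 1 to 10 rows; each row shifts and turns the commanded pose from where the row before left it, along the tool's axes as they then stand; what a row does not reach is not made up. A row lasts 1/12 s, in which the tool goes at most 41.7 mm and 7.16 degrees, less where a joint would pass 70% of its speed; a pose out of reach is approached as far as the arm can. A call is refused whole if a number of a shift passes 41.7 or a number of a turn 0.125, either way. A call with a gripper value outside its range is refused whole. The fingers move at their own pace and stop on an object; FORCE is the grip in N (left out, the last holds). Time passes only in rows, so rows that do not move let the fingers close. It gives the time, the measured TCP pose, the force and the opening at its end, in the units of the state.
- ctrl.observe(): the state, without advancing time (a new reading comes with each control period).
- ctrl.grab_frame(name): name is "scene" or "side" or "wrist"; returns (picture, depth): 384x512x3 uint8, red, green, blue; 384x512 float32, mm along the optical axis (not along the pixel's ray), 0 where there is no reading.
- ctrl.calibration(name): a dict with "fx", "fy", "cx", "cy" (pixels), "rvec" (rotation vector, rad) and "tvec" (3), from world to camera coordinates, as OpenCV has them; the wrist camera has in their place "mount" (4x4, takes a point from camera to tool coordinates, whose origin is the TCP and whose axes are the flange's). Camera axes: x right, y down, z forward; pixel columns grow to the right and rows downward; lengths in mm; the calibration is good to about 2 mm. A picture is of the moment at which its call begins: read the wrist's pose just before it. calibration takes no time and is no camera call.
- ctrl.close_job(): hands the job in, once; it reports no verdict.
Trained networks look in the newest picture that a camera, given by its name, has taken for a name from the list of things; names that differ only in an ending like _2 or _b are one class to them, and where a whole thing is asked for, a point or a joint stands for the part that bears it (a point fixed in the world has none). Each returns a list of dicts, best first, with "score" (0 to 1); they miss things now and then, are a little off and sometimes report something else, mostly with a low value. They report only what shows in the picture. A call takes as long as a camera call. They do not tell look-alikes from the thing itself.
- ctrl.regions_of(thing, camera): "region" (384x512 bool, what is visible of it) and "xy" ([column, row] in pixels, amid what is visible of it).
- ctrl.tip_of(thing, camera): "xy" ([column, row] in pixels: a listed point, or the origin of a listed thing).
The state is a dict: "time_s": time; "joint_positions": joint angles; "joint_vel": joint speeds; "tau": joint torques, N m; "eef_pos": TCP position; "orientation": TCP orientation; "wrist_force": force on the tool from outside, world axes, zero at the start; "wrist_torque": the same for the moment, N m; "finger_gap": opening from 0.0 (shut) to 1.0 (fully open).
Only numpy, scipy, OpenCV 4.12 (cv2) and the standard library are available. Lean on these libraries where they do the work, as an engineer would, in place of code of your own. Each camera call takes 0.05 s, during which the arm holds its last target.

## Working session

There is one attempt and no reset: what is moved stays moved. The work goes in short steps, Python scripts to look and compute and a shell command to move; the robot and the scene stay as the last step left them, time stands still between calls to the robot, and variables do not carry over. Pictures are saved under pics/ and viewed, and the job is handed in when it is done.

```bash
ls; mkdir -p pics; cat > h.py <<'E'
import numpy as np, cv2
from rig import ctrl
from scipy.spatial.transform import Rotation as R
def cam(name,st=None):
    c=ctrl.calibration(name)
    K=np.array([[c['fx'],0,c['cx']],[0,c['fy'],c['cy']],[0,0,1]])
    if 'mount' in c:
        st=st or ctrl.observe()
        T=np.eye(4);T[:3,:3]=R.from_euler('xyz',st['orientation']).as_matrix();T[:3,3]=st['eef_pos']
        M=T@np.array(c['mount'])
        return K,M
    T=np.eye(4);T[:3,:3]=R.from_rotvec(c['rvec']).as_matrix();T[:3,3]=np.array(c['tvec']).ravel()
    return K,np.linalg.inv(T)
def px2w(K,M,u,v,d):
    p=np.stack([(u-K[0,2])/K[0,0]*d,(v-K[1,2])/K[1,1]*d,d*np.ones_like(d)],-1)
    return p@M[:3,:3].T+M[:3,3]
def pxz(K,M,u,v,z):
    r=M[:3,:3]@np.array([(u-K[0,2])/K[0,0],(v-K[1,2])/K[1,1],1]); return M[:3,3]+r*(z-M[2,3])/r[2]
def proj(K,M,P):
    p=(np.asarray(P)-M[:3,3])@M[:3,:3]
    return p[...,:2]/p[...,2:]*[K[0,0],K[1,1]]+K[:2,2]
def save(n,img): cv2.imwrite('pics/'+n+'.png',img[:,:,::-1])
E
python3 - <<'E'
from h import *
print(ctrl.observe())
for n in ['scene','side','wrist']:
    im,d=ctrl.grab_frame(n); save(n+'0',im); np.savez('f_'+n+'0.npz',im=im,d=d)
    K,M=cam(n); print(n,K[0,0],M.round(2).tolist())
    for t in ['stylus','housing','tape','paste_tin']:
        for r in ctrl.regions_of(t,n): print(t,r['score'],r['xy'])
    for t in ['handle','collar','tip','fork','seam_0','seam_7']:
        for r in ctrl.tip_of(t,n): print(t,r['score'],r['xy'])
print(ctrl.observe()['time_s'])
E
```

```text
pics
{'time_s': 0.0, 'joint_positions': array([-3.77843729e-02,  1.16452729e-01,  1.44227979e+00,  3.84062710e-06,
        1.58400383e+00, -3.77979907e-02]), 'joint_vel': array([1.03249042e-03, 2.20290683e-03, 1.06015071e-03, 1.81786585e-03,
       5.22063750e-05, 2.91790108e-04]), 'tau': array([-3.01628024e-03, -7.32023120e+01, -6.32483125e+01, -3.67824050e-04,
        6.55109907e-03, -4.52531231e-05]), 'eef_pos': array([6.74799935e+02, 1.02938574e-02, 2.30575584e+02]), 'orientation': array([-3.14044993e+00, -4.70564751e-05,  1.57080997e+00]), 'wrist_force': array([ 0.42461943, -0.21982078,  0.11123423]), 'wrist_torque': array([-4.46713897e-02,  4.26955088e-03, -5.05114366e-05]), 'finger_gap': 0.9988755627241919}
scene 382.68362917392085 [[-0.82, -0.37, 0.43, 50.93], [-0.57, 0.56, -0.61, 737.34], [-0.01, -0.74, -0.67, 834.27], [0.0, 0.0, 0.0, 1.0]]
stylus 0.59 [288.9, 136.8]
stylus 0.52 [302.6, 158.7]
housing 0.59 [218.2, 283.1]
tape 0.78 [256.5, 207.8]
tape 0.3 [300.2, 180.3]
paste_tin 0.51 [286.5, 234.3]
handle 0.64 [302.5, 153.1]
handle 0.59 [262.1, 145.6]
collar 0.79 [290.4, 136
[... 1173 characters left out ...]
1, 185.8]
seam_0 0.79 [186.1, 181.3]
seam_0 0.68 [188.0, 179.9]
seam_0 0.6 [209.4, 188.1]
seam_7 0.97 [192.9, 186.6]
seam_7 0.92 [176.1, 177.7]
seam_7 0.87 [203.6, 188.1]
seam_7 0.81 [167.4, 177.3]
seam_7 0.8 [191.1, 185.8]
seam_7 0.79 [186.1, 181.3]
seam_7 0.68 [188.0, 179.9]
seam_7 0.6 [209.4, 188.1]
wrist 344.8457641722718 [[1.0, 0.0, -0.0, 675.24], [0.0, -0.95, -0.32, 82.78], [-0.0, 0.32, -0.95, 374.43], [0.0, 0.0, 0.0, 1.0]]
stylus 0.74 [204.7, 357.9]
stylus 0.65 [209.0, 283.4]
stylus 0.56 [57.8, 306.0]
tape 0.59 [135.7, 111.7]
paste_tin 0.71 [17.0, 62.5]
handle 0.91 [40.8, 341.4]
handle 0.74 [203.7, 298.7]
collar 0.86 [64.4, 309.6]
collar 0.6 [209.3, 273.7]
tip 0.43 [224.0, 228.2]
1.65
```

View pics/scene0.png

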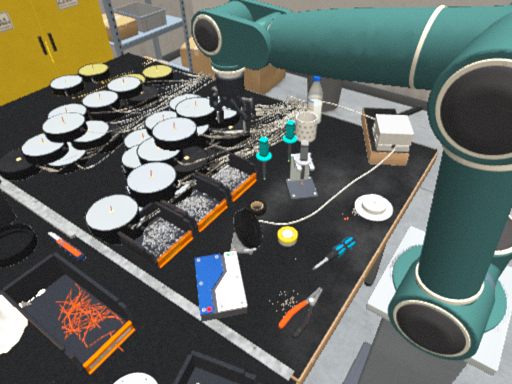

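View pics/side0.png

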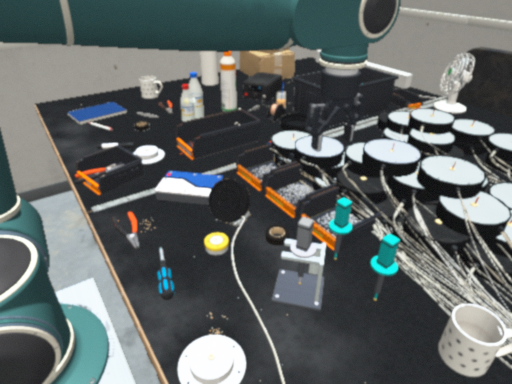

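View pics/wrist0.png

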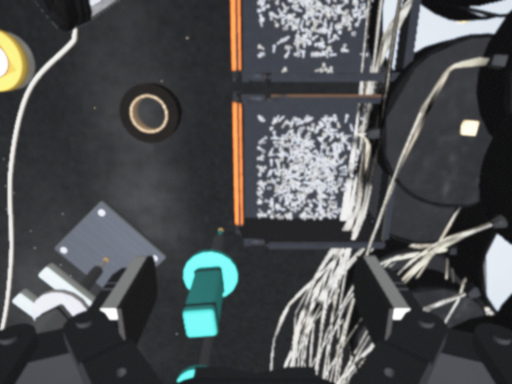

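```bash
python3 - <<'E'
from h import *
for n,b in [('side',(270,200,360,320)),('side',(145,155,260,260)),('scene',(180,210,300,330)),('scene',(240,100,340,210)),('wrist',(0,180,260,384))]:
    f=np.load(f'f_{n}0.npz'); im=f['im'][b[1]:b[3],b[0]:b[2]]
    s=min(800/im.shape[1],600/im.shape[0]); save(f'c_{n}_{b[0]}',cv2.resize(im,None,fx=s,fy=s,interpolation=cv2.INTER_CUBIC)); print(n,b,s)
for n,pts in {'side':[(303,222),(307,235),(300,237),(303,243),(310,250),(343,215),(386,250),(229,200),(240,213),(190,188),(192,175),(277,235),(216,240),(298,290)],'scene':[(302,160),(305,125),(300,190),(263,148),(291,130),(246,228),(240,245),(208,285),(232,283),(287,236)],'wrist':[(75,310),(40,340),(100,240),(203,325),(208,275),(90,5)]}.items():
    d=np.load(f'f_{n}0.npz')['d']; K,M=cam(n)
    for p in pts: print(n,p,px2w(K,M,p[0],p[1],d[p[1],p[0]]).round())
E
```

```text
side (270, 200, 360, 320) 5.0
side (145, 155, 260, 260) 5.714285714285714
scene (180, 210, 300, 330) 5.0
scene (240, 100, 340, 210) 5.454545454545454
wrist (0, 180, 260, 384) 2.9411764705882355
side (303, 222) [ 497. -122.  187.]
side (307, 235) [ 499. -134.  164.]
side (300, 237) [ 492. -123.  155.]
side (303, 243) [ 495. -130.  144.]
side (310, 250) [ 511. -135.  122.]
side (343, 215) [ 625. -105.  140.]
side (386, 250) [ 607. -230.  146.]
side (229, 200) [507. 170.  67.]
side (240, 213) [514. 128.  49.]
side (190, 188) [459. 305.  50.]
side (192, 175) [498. 374.  46.]
side (277, 235) [574.  49.   4.]
side (216, 240) [424.  92.  28.]
side (298, 290) [ 497. -127.   13.]
scene (302, 160) [ 500. -110.  127.]
scene (305, 125) [ 632. -364.   78.]
scene (300, 190) [ 494. -100.   15.]
scene (263, 148) [628. -85. 137.]
scene (291, 130) [ 606. -218.  142.]
scene (246, 228) [499. 183.  81.]
scene (240, 245) [518. 191.   7.]
scene (208, 285) [483. 364.  46.]
scene (232, 283) [438. 326.  46.]
scene (287, 236) [417. 102.  26.]
wrist (75, 310) [ 517. -115.  121.]
wrist (40, 340) [612.   9. 293.]
wrist (100, 240) [ 494. -102.   11.]
wrist (203, 325) [637. -93. 166.]
wrist (208, 275) [635. -81. 119.]
wrist (90, 5) [544. 134.  69.]
```

View pics/c_side_270.png

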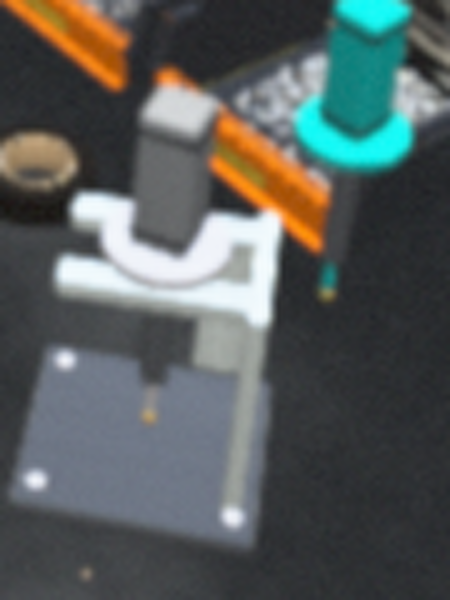

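View pics/c_scene_180.png

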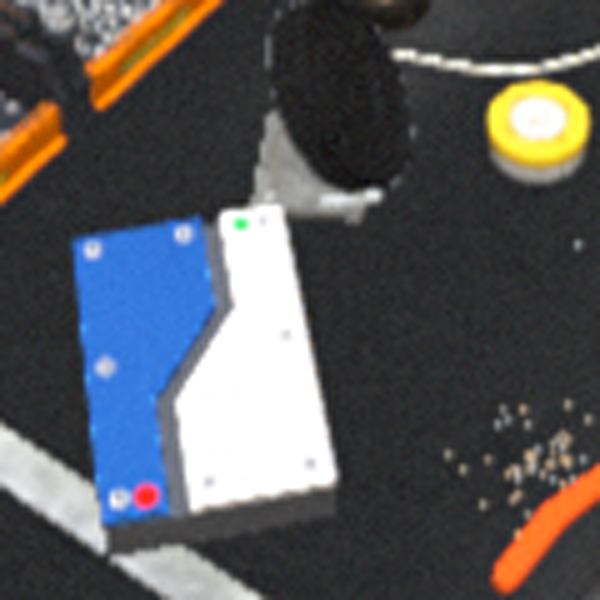

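View pics/c_side_145.png

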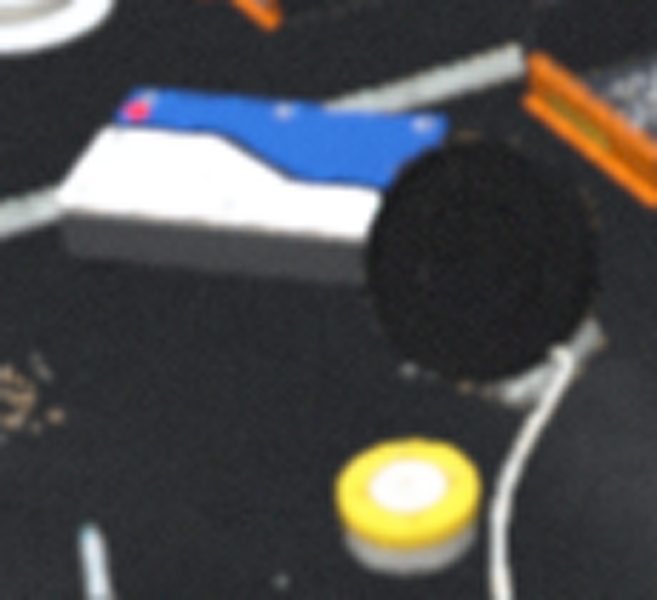

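View pics/c_wrist_0.png

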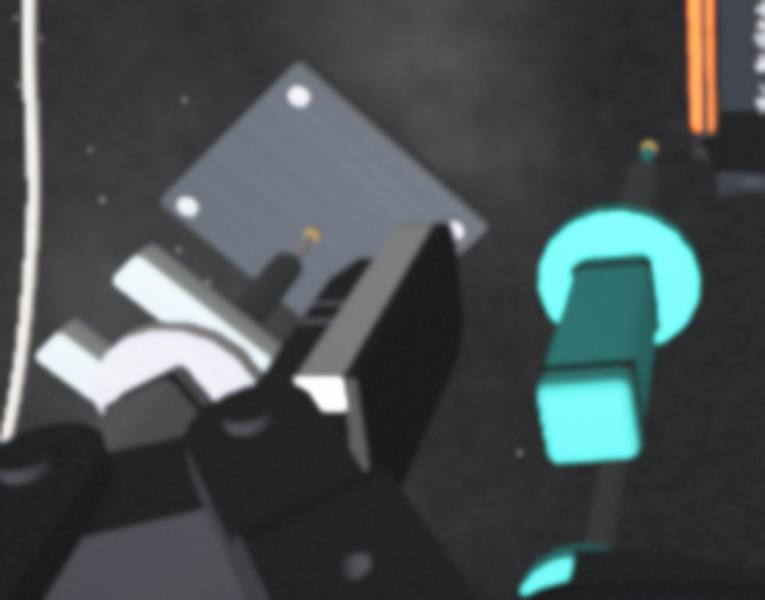

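View pics/c_scene_240.png

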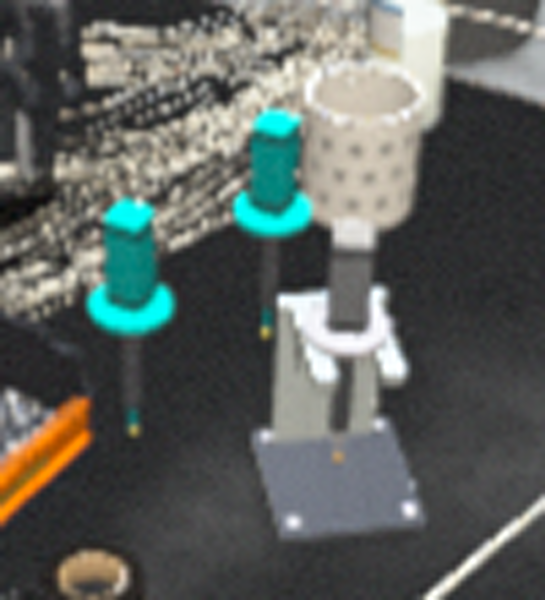

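```bash
python3 - <<'E'
from h import *
import json
pts=[];col=[]
for n in ['scene','side','wrist']:
    f=np.load(f'f_{n}0.npz'); K,M=cam(n); d=f['d']; v,u=np.mgrid[:384,:512]
    P=px2w(K,M,u,v,d); ok=d>0
    c=f['im'].astype(int)
    if n!='wrist':
        m=ok&(P[...,0]>330)&(P[...,0]<620)&(P[...,1]>200)&(P[...,1]<480)&(P[...,2]>36)&(P[...,2]<55)
        white=m&(c.min(-1)>190); blue=m&(c[...,2]-c[...,0]>80)
        print(n,white.sum(),blue.sum(),P[white].mean(0).round(1),P[blue].mean(0).round(1),'z',np.percentile(P[white][:,2],[5,50,95]).round(1))
        r=cv2.minAreaRect(P[white|blue][:,:2].astype(np.float32)); print(r)
        g=m&(c[...,1]-np.maximum(c[...,0],c[...,2])>50); rr=m&(c[...,0]-np.maximum(c[...,1],c[...,2])>80)
        print('green',g.sum(),P[g].mean(0) if g.any() else '','red',P[rr].mean(0).round(1))
        m=ok&(P[...,0]>440)&(P[...,0]<580)&(P[...,1]>110)&(P[...,1]<240)&(P[...,2]>10)&(P[...,2]<200)&(c.max(-1)<90)
        Q=P[m]; print('disc',np.percentile(Q,[0,5,50,95,100],axis=0).round())
    m=ok&(P[...,0]>400)&(P[...,0]<580)&(P[...,1]>-210)&(P[...,1]<-50)
    for z0,z1 in [(5,20),(95,128),(150,182),(182,200)]:
        q=m&(P[...,2]>z0)&(P[...,2]<z1); 
        if q.sum()>10: print(n,z0,q.sum(),cv2.minAreaRect(P[q][:,:2].astype(np.float32)),P[q].mean(0).round(1))
E
```

```text
scene 1214 1068 [438.5 333.1  45.7] [498.5 349.5  45.6] z [43.2 45.7 48.1]
((471.80718994140625, 336.6043395996094), (110.0854721069336, 172.78350830078125), 46.606441497802734)
green 5 [502.60660233 261.48408601  46.44782634] red [438.9 413.1  46. ]
disc [[458. 116.  26.]
 [468. 125.  32.]
 [500. 177.  75.]
 [531. 217. 113.]
 [547. 224. 120.]]
scene 5 615 ((489.69000244140625, -128.72705078125), (178.54611206054688, 156.11279296875), 0.7906708717346191) [ 495.3 -116.6   11.5]
scene 95 230 ((501.54193115234375, -123.404052734375), (63.686222076416016, 83.60462951660156), 44.074134826660156) [ 503.5 -116.3  117.4]
scene 150 70 ((498.685791015625, -112.71041107177734), (25.379615783691406, 11.191993713378906), 16.357501983642578) [ 498.3 -112.7  166.9]
scene 182 44 ((502.3765563964844, -123.21082305908203), (21.04352569580078, 28.302650451660156), 30.303190231323242) [ 500.8 -120.4  186.2]
side 599 480 [440.7 328.1  47.2] [502.7 346.5  47.4] z [44.3 47.3 49.1]
((474.2259216308594, 338.6577453613281), (115.08797454833984, 169.47752380371094), 45.887611389160156)
green 0  red [441.7 415.
[... 368 characters left out ...]
3.7  116.1]
side 150 210 ((502.5850830078125, -122.46363830566406), (23.266340255737305, 24.556095123291016), 27.845129013061523) [ 497.7 -128.2  166.4]
side 182 121 ((504.06939697265625, -121.94459533691406), (24.739547729492188, 23.128324508666992), 26.5850772857666) [ 502.6 -123.7  186.5]
wrist 5 4418 ((479.3055114746094, -93.91493225097656), (91.3831787109375, 168.5196075439453), 42.67856216430664) [ 498.8 -105.6   10.4]
wrist 95 2230 ((493.7544860839844, -110.0927734375), (53.924537658691406, 50.1806640625), 42.253021240234375) [ 500.2 -101.3  117.1]
wrist 150 82 ((507.2423095703125, -106.87550354003906), (4.143698692321777, 10.117646217346191), 72.57730865478516) [ 507.9 -106.7  153.4]
```

```bash
python3 -m crank '[[[20,-15,-2,0,0,0,1],[30,-21,-2,0,0,0,1],[32,-23,-2,0,0,0,1],[32,-23,-2,0,0,0,1],[32,-23,-2,0,0,0,1],[32,-23,-2,0,0,0,1],[32,-23,-2,0,0,0,1],[32,-23,-2,0,0,0,1],[28,-20,-2,0,0,0,1],[15,-10,-2,0,0,0,1]]]' 60; python3 -m crank '[[[0,0,0,0,0,0,1],[0,0,0,0,0,0,1]]]'
python3 - <<'E'
from h import *
st=ctrl.observe(); im,d=ctrl.grab_frame('wrist'); K,M=cam('wrist',st); np.savez('f_w1.npz',im=im,d=d,K=K,M=M); save('w1',im); print(st['eef_pos'],st['orientation'],st['time_s'],np.abs(st['joint_vel']).max())
E
```

```text
time_s: 2.48
eef_pos: [468.8, 287.4, 251.8]
orientation: [3.141, -0.001, 1.573]
wrist_force: [-0.3, 0.5, 0.3]
finger_gap: 0.999
time_s: 2.65
eef_pos: [470.6, 285.6, 251.5]
orientation: [3.141, -0.0, 1.573]
wrist_force: [0.2, -0.0, 0.3]
finger_gap: 1.001
[470.58992369 285.63558271 251.54903039] [ 3.14108292e+00 -1.63014415e-04  1.57269438e+00] 2.65 0.035749171447987095
```

View pics/w1.png

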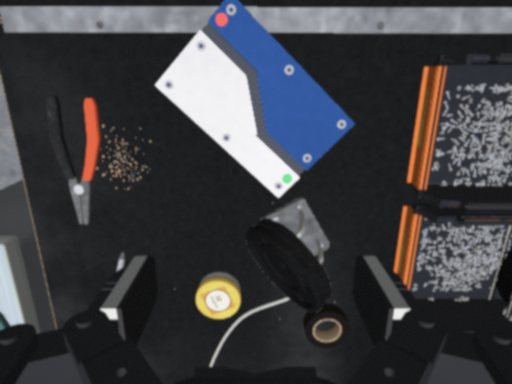

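```bash
cat > fit.py <<'E'
from h import *
from scipy.optimize import minimize
from scipy.ndimage import map_coordinates
SEAM=np.array([(-72,18),(-48,18),(-25,18),(-8,6),(8,-6),(25,-18),(48,-18),(72,-18)],float)
def fit(im,K,M,x0,ztop=44.):
    c=im.astype(float); r,g,b=c[...,0],c[...,1],c[...,2]
    W=((c.min(-1)>150)).astype(float); B=((b-r>50)).astype(float)
    W,B=[cv2.GaussianBlur(a,(0,0),1.0) for a in (W,B)]
    X,Y=np.meshgrid(np.arange(-100,100.1,2),np.arange(-70,70.1,2)); X=X.ravel();Y=Y.ravel()
    line=np.interp(X,[-85,-25,25,85],[18,18,-18,-18])
    dist=np.where(np.abs(X)<25,np.abs(Y-line)*np.cos(np.arctan2(36,50)),np.abs(Y-line))
    ins=(np.abs(X)<85)&(np.abs(Y)<55); 
    w=(ins&(Y>line)&(dist>5)).astype(float); bl=(ins&(Y<line)&(dist>5)).astype(float)
    def cost(p):
        cs,sn=np.cos(p[2]),np.sin(p[2])
        P=np.stack([p[0]+cs*X-sn*Y,p[1]+sn*X+cs*Y,np.full_like(X,ztop)],-1)
        uv=proj(K,M,P); q=[uv[:,1],uv[:,0]]
        ok=(uv[:,0]>1)&(uv[:,0]<510)&(uv[:,1]>1)&(uv[:,1]<382)
        return (((map_coordinates(W,q,order=1)-w)**2+(map_coordinates(B,q,order=1)-bl)**2)*ok).sum()/ok.sum()
    best=None
    for s in [(12,.1),(4,.03),(1.5,.01)]:
        res=minimize(cost,x0,method='Nelder-Mead',options=dict(initial_simplex=np.array([x0,[x0[0]+s[0],x0[1],x0[2]],[x0[0],x0[1]+s[0],x0[2]],[x0[0],x0[1],x0[2]+s[1]]]),xatol=.02,fatol=1e-6)); x0=res.x
    return res.x,res.fun
def seamw(p): 
    cs,sn=np.cos(p[2]),np.sin(p[2]); return SEAM@np.array([[cs,sn],[-sn,cs]])+p[:2]
E
python3 - <<'E'
from fit import *
f=np.load('f_w1.npz'); p,c=fit(f['im'],f['K'],f['M'],np.array([472,337,np.radians(136)])); print('wrist',p,np.degrees(p[2]),c); print(seamw(p).round(1).tolist())
im=f['im'].copy()
for s in seamw(p): 
    u=proj(f['K'],f['M'],[*s,38]); cv2.circle(im,tuple(np.round(u).astype(int).tolist()),2,(255,255,0),-1)
save('w1o',cv2.resize(im[:220,120:400],None,fx=2.7,fy=2.7,interpolation=cv2.INTER_CUBIC))
for n in ['scene','side']:
    g=np.load(f'f_{n}0.npz'); K,M=cam(n); q,c=fit(g['im'],K,M,p); print(n,q,np.degrees(q[2]),c)
# top height wrist
d=f['d'];v,u=np.mgrid[:384,:512];P=px2w(f['K'],f['M'],u,v,d); m=(f['im'].min(-1)>200)&(d>0)&(P[...,1]>260)&(P[...,2]>30)&(P[...,2]<60); print(np.percentile(P[m][:,2],[5,50,95]))
E
```

```text
wrist [472.41224379 338.81367494   2.3853809 ] 136.67225827523922 0.03139611945617199
[[512.4, 276.3], [495.0, 292.8], [478.2, 308.6], [474.1, 329.0], [470.7, 348.7], [466.6, 369.1], [449.8, 384.8], [432.4, 401.3]]
scene [471.03236047 336.89369381   2.39000397] 136.93714077528506 0.0674180967632559
side [472.73422942 345.11840347   2.3247669 ] 133.19933194212487 0.12133834620425404
[43.0896554  44.37493885 45.60605623]
```

View pics/w1o.png

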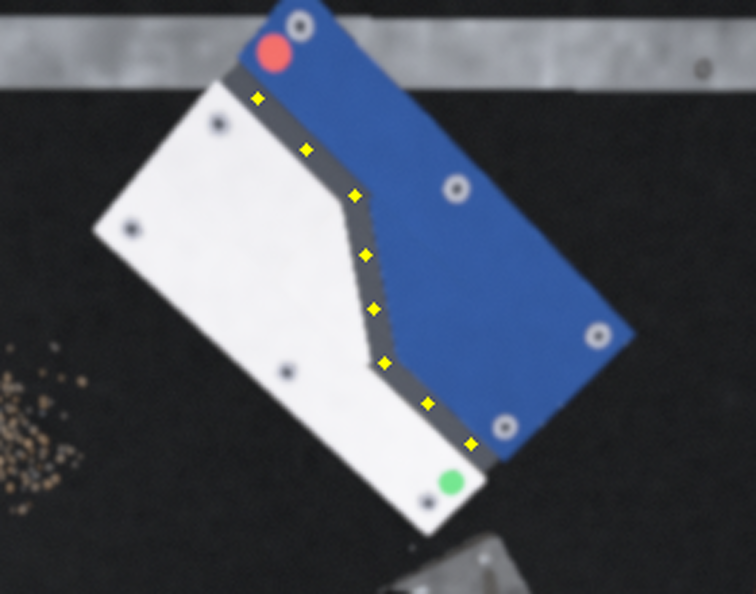

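```bash
python3 -m crank '[[[-20,3,0,0,0,0,1],[-34,3,0,0,0,0,1],[-35,3,0,0,0,0,1],[-35,4,0,0,0,0,1],[-35,4,0,0,0,0,1],[-35,4,0,0,0,0,1],[-35,4,0,0,0,0,1],[-35,4,0,0,0,0,1],[-33,3,0,0,0,0,1],[-18,0,0,0,0,0,1]]]' 60; python3 -m crank '[[[0,0,0,0,0,0,1],[0,0,0,0,0,0,1]]]'
python3 - <<'E'
from h import *
st=ctrl.observe(); im,d=ctrl.grab_frame('wrist'); K,M=cam('wrist',st); np.savez('f_w2.npz',im=im,d=d,K=K,M=M); print(st['eef_pos'],st['orientation'],st['time_s'])
ims=im.copy(); v,u=np.mgrid[:384,:512];P=px2w(K,M,u,v,d)
m=(d>0)&(np.hypot(P[...,0]-503,P[...,1]+122)<90)
for z0,z1 in [(112,126),(181,192)]:
    q=m&(P[...,2]>z0)&(P[...,2]<z1); print(z0,q.sum(),cv2.minAreaRect(P[q][:,:2].astype(np.float32)),np.median(P[q],0))
for t in ['handle','collar','fork']:
    for r in ctrl.tip_of(t,'wrist'): print(t,r['score'],r['xy'])
save('w2',im)
E
```

```text
time_s: 3.53
eef_pos: [503.0, -34.2, 251.1]
orientation: [-3.141, 0.001, 1.567]
wrist_force: [0.8, 0.7, 0.2]
finger_gap: 0.997
time_s: 3.7
eef_pos: [503.0, -31.8, 251.1]
orientation: [-3.141, -0.0, 1.567]
wrist_force: [0.6, 0.1, -0.2]
finger_gap: 1.005
[502.97362734 -31.77224316 251.08171899] [-3.14118798e+00 -5.42025725e-05  1.56730431e+00] 3.7
112 2580 ((505.2643127441406, -119.74378967285156), (53.79713439941406, 84.19673919677734), 47.24844741821289) [ 506.64509695 -111.22069268  116.24182774]
181 923 ((503.3523864746094, -119.80378723144531), (23.663768768310547, 24.631549835205078), 29.437650680541992) [ 503.0707323  -117.83534491  185.14480237]
handle 0.69 [255.0, 297.6]
handle 0.63 [374.0, 374.7]
handle 0.57 [409.1, 251.3]
collar 0.89 [392.3, 233.4]
collar 0.65 [259.0, 268.3]
```

View pics/w2.png

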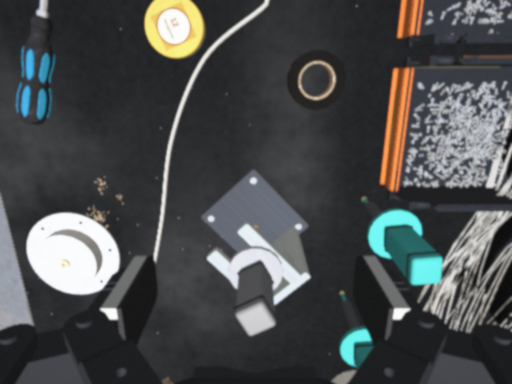

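```bash
python3 - <<'E'
from h import *
f=np.load('f_w2.npz'); save('w2c',cv2.resize(f['im'][220:345,190:330],None,fx=4.8,fy=4.8,interpolation=cv2.INTER_CUBIC))
K,M,d=f['K'],f['M'],f['d']
v,u=np.mgrid[:384,:512];P=px2w(K,M,u,v,d)
m=(d>0)&(np.hypot(P[...,0]-503,P[...,1]+120)<25)&(P[...,2]>180)&(P[...,2]<190)
# colour bright top
c=f['im'].astype(int); q=m&(c.min(-1)>135)
print(q.sum(),cv2.minAreaRect(np.stack([u[q],v[q]],-1).astype(np.float32)))
pp=np.array([pxz(K,M,a,b,185)[:2] for a,b in zip(u[q],v[q])],np.float32); print(cv2.minAreaRect(pp),pp.mean(0))
def rect(th): # min area
    pass
E
```

```text
773 ((255.1000213623047, 318.70001220703125), (27.280029296875, 30.857736587524414), 63.43495178222656)
((503.22552490234375, -119.84168243408203), (22.47062873840332, 22.625926971435547), 28.016937255859375) [ 503.2083  -119.70487]
```

View pics/w2c.png

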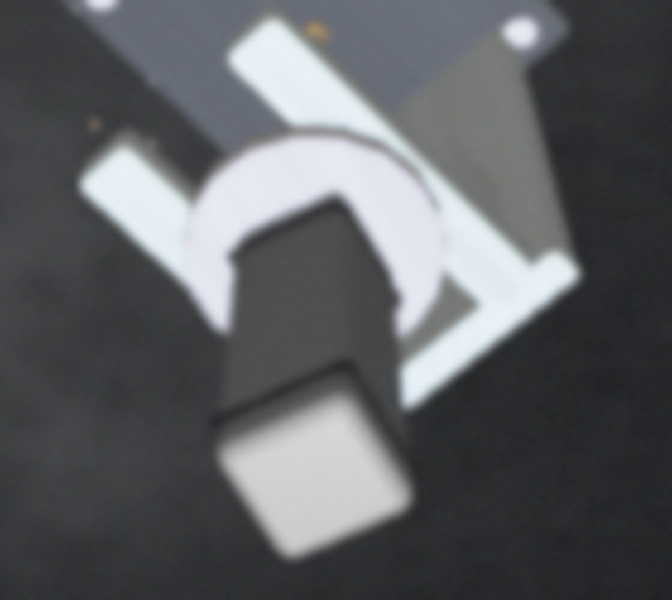

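```bash
python3 -m crank '[[[-18,0.3,0,0,0,0,1],[-30,0,0,0,0,0,1],[-26,0.2,0,0,0,0,1],[-14,0,0,0,0,0,1],[0,0,0,0,0,-0.123,1],[0,0,0,0,0,-0.123,1],[0,0,0,0,0,-0.123,1],[0,0,0,0,0,-0.123,1],[0,0,0,0,0,0,1],[0,0,0,0,0,0,1]]]' 60
```

```text
time_s: 4.73
eef_pos: [503.6, -117.4, 251.3]
orientation: [3.142, -0.0, 2.06]
wrist_force: [0.3, 0.1, -0.5]
finger_gap: 0.999
```

```bash
python3 -m crank '[[[0,0,15,0,0,0,1],[0,0,20,0,0,0,1]]]' 60; python3 - <<'E'
from h import *
o=ctrl.observe();print(o['eef_pos'],o['orientation'])
E
```

```text
time_s: 4.9
eef_pos: [504.1, -117.9, 216.8]
orientation: [3.14, 0.002, 2.059]
wrist_force: [0.9, 0.0, 0.1]
finger_gap: 1.0
[ 504.08588112 -117.85268351  216.80058761] [3.13964044e+00 1.92016156e-03 2.05931486e+00]
```

```bash
python3 -m crank '[[[-1.3,-1.6,14,0,0,0,1],[0,0,20,0,0,0,1],[0,0,20,0,0,0,1],[0,0,14,0,0,0,1],[0,0,8,0,0,0,1],[0,0,0,0,0,0,1],[0,0,0,0,0,0,1]]]' 60; python3 - <<'E'
from h import *
st=ctrl.observe();print(st['eef_pos'],st['orientation'],st['wrist_force'])
im,d=ctrl.grab_frame('wrist');save('w3',im)
im2,d=ctrl.grab_frame('side');save('s3',cv2.resize(im2[180:320,240:400],None,fx=4,fy=4))
E
```

```text
time_s: 5.48
eef_pos: [502.8, -119.9, 140.6]
orientation: [-3.142, -0.0, 2.062]
wrist_force: [0.4, -0.8, 0.4]
finger_gap: 1.002
[ 502.79098341 -119.92414799  140.5622396 ] [-3.14151968e+00 -4.81495005e-05  2.06224463e+00] [ 0.408814   -0.7663829   0.38405816]
```

View pics/w3.png

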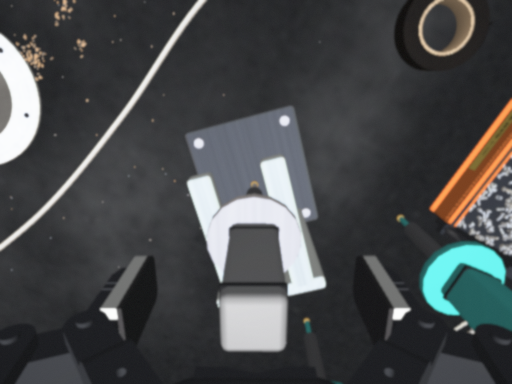

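View pics/s3.png

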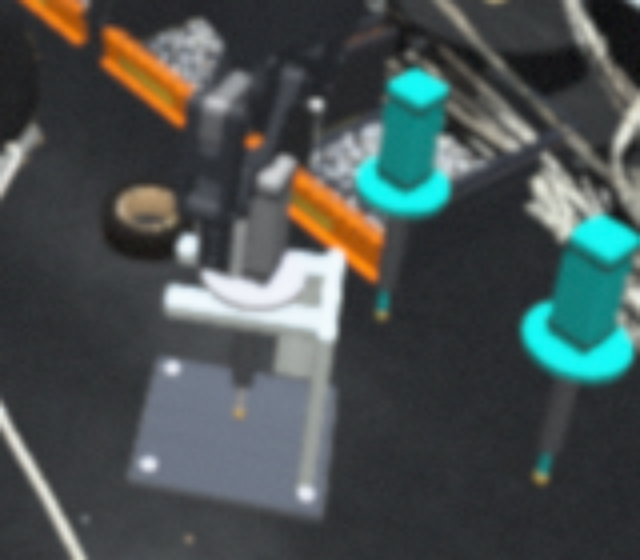

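```bash
python3 -m crank '[[[0,0,0,0,0,0,-0.2],[0,0,0,0,0,0,-1],[0,0,0,0,0,0,-1],[0,0,0,0,0,0,-1],[0,0,0,0,0,0,-1],[0,0,0,0,0,0,-1],[0,0,0,0,0,0,-1],[0,0,0,0,0,0,-1]]]' 80
```

```text
time_s: 6.25
eef_pos: [502.8, -120.0, 140.6]
orientation: [3.141, 0.0, 2.063]
wrist_force: [-0.2, 0.4, 3.5]
finger_gap: 0.271
```

```bash
python3 -m crank '[[[0,0,-5,0,0,0,-1],[0,0,-12,0,0,0,-1],[0,0,-18,0,0,0,-1],[0,0,-20,0,0,0,-1],[0,0,-20,0,0,0,-1],[0,0,-20,0,0,0,-1],[0,0,-20,0,0,0,-1],[0,0,-15,0,0,0,-1],[0,0,-8,0,0,0,-1],[0,0,0,0,0,0,-1]]]' 80
python3 - <<'E'
from h import *
st=ctrl.observe();print(st['eef_pos'],st['orientation'],st['wrist_force'],st['wrist_torque'])
im,d=ctrl.grab_frame('wrist');save('w4',im)
E
```

```text
time_s: 7.08
eef_pos: [503.1, -120.0, 280.3]
orientation: [3.14, 0.002, 2.063]
wrist_force: [-0.5, -0.1, -1.6]
finger_gap: 0.273
[ 503.05944092 -120.00459368  280.25992462] [3.13996898e+00 1.62674636e-03 2.06280267e+00] [-0.532932   -0.1485577  -1.55181026] [-0.00931324 -0.05585476  0.02520465]
```

View pics/w4.png

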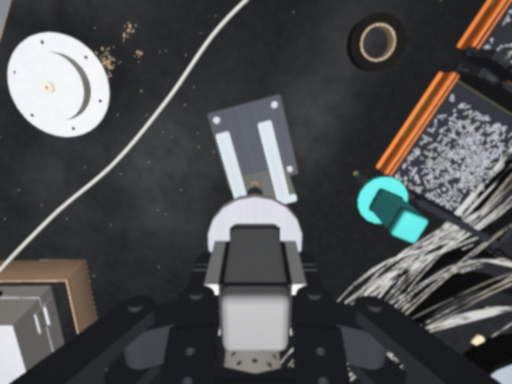

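```bash
python3 - <<'E'
from h import *
im=cv2.imread('pics/w4.png')[:,:,::-1]; st=dict(eef_pos=[503.06,-120.0,280.26],orientation=[3.1412,0.0,2.0628])
K,M=cam('wrist',st); c=im.astype(int)
m=(c.min(-1)>120); m[:284]=0;m[355:]=0;m[:,:215]=0;m[:,295:]=0
n,l,s,ct=cv2.connectedComponentsWithStats(m.astype(np.uint8)); k=1+s[1:,4].argmax(); v,u=np.nonzero(l==k); print(s[k])
pp=np.array([pxz(K,M,a,b,324.7)[:2] for a,b in zip(u,v)],np.float32); r=cv2.minAreaRect(pp); print(r)
Rt=R.from_euler('xyz',st['orientation']).as_matrix()
print('tool frame off',Rt.T[:2,:2]@(np.array(r[0])-[503.06,-120.0]))
print('tip px',proj(K,M,[503.06,-120.0,159.7]),proj(K,M,[503.06,-120.0,162.7]))
save('w4c',cv2.resize(im[150:260,190:320],None,fx=5,fy=5,interpolation=cv2.INTER_CUBIC))
E
```

```text
[ 222  296   67   59 3708]
((504.0390625, -120.60651397705078), (22.67093849182129, 24.590986251831055), 28.210548400878906)
tool frame off [-0.99707633  0.57642113]
tip px [254.10467657 181.70384479] [254.09714582 182.83483884]
```

View pics/w4c.png

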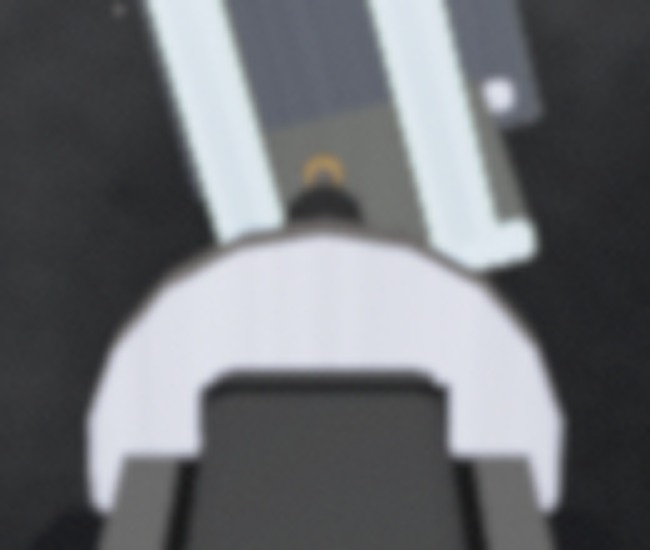

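```bash
python3 -m crank '[[[15,8.5,0,0,0,0,-1],[26,14.7,0,0,0,0,-1],[32,18,0,0,0,0,-1],[33,19,0,0,0,0,-1],[33,19,0,0,0,0,-1],[33,19,0,0,0,0,-1],[33,19,0,0,0,0,-1],[33,19,0,0,0,0,-1],[33,19,0,0,0,0,-1],[32,18,0,0,0,0,-1]]]' 80;  python3 -m crank '[[[26,14.5,0,0,0,0,-1],[16,8,0,0,0,0,-1],[0,0,0,0,0,0,-1],[0,0,0,0,0,0,-1],[0,0,0,0,0,0,-1]]]' 80
python3 - <<'E'
from fit import *
st=ctrl.observe();print(st['eef_pos'],st['orientation'],st['wrist_force'],st['time_s'])
im,d=ctrl.grab_frame('wrist');K,M=cam('wrist',st); np.savez('f_w5.npz',im=im,d=d,K=K,M=M)
f=np.load('f_w1.npz'); a=f['im'].copy(); a[:,:,:][:33]=np.where((a[:33].min(-1)>100)[...,None]&((np.abs(a[:33].astype(int)[...,0]-a[:33].astype(int)[...,2])<25))[...,None],20,a[:33]) 
p,c=fit(a,f['K'],f['M'],np.array([472.4,338.8,2.385])); print('w1 nostrip',p,c)
q,c=fit(im,K,M,p); print('w5',q,c); print(seamw(p)[[0,7]],seamw(q)[[0,7]])
for s in seamw(q):
    u=proj(K,M,[*s,38]); cv2.circle(im,tuple(np.round(u).astype(int).tolist()),1,(255,255,0),-1)
save('w5',cv2.resize(im,None,fx=1.5,fy=1.5))
E
```

```text
time_s: 7.97
eef_pos: [511.5, 230.9, 276.7]
orientation: [-3.14, -0.0, 2.063]
wrist_force: [0.4, -1.0, -2.5]
finger_gap: 0.272
time_s: 8.38
eef_pos: [512.0, 276.2, 277.2]
orientation: [-3.14, 0.0, 2.063]
wrist_force: [1.4, -0.6, -2.1]
finger_gap: 0.267
[512.04776835 276.1832655  277.23848112] [-3.14003647e+00  1.03075806e-04  2.06288851e+00] [ 1.4072001  -0.6298377  -2.07829669] 8.3833
w1 nostrip [472.4186803  338.84818074   2.38532417] 0.02230641999818727
w5 [472.49722243 338.64633092   2.38659636] 0.027981933330140284
[[512.43978673 276.34769242]
 [432.39757386 401.34866906]] [[512.59780879 276.19680752]
 [432.39663607 401.09585432]]
```

View pics/w5.png

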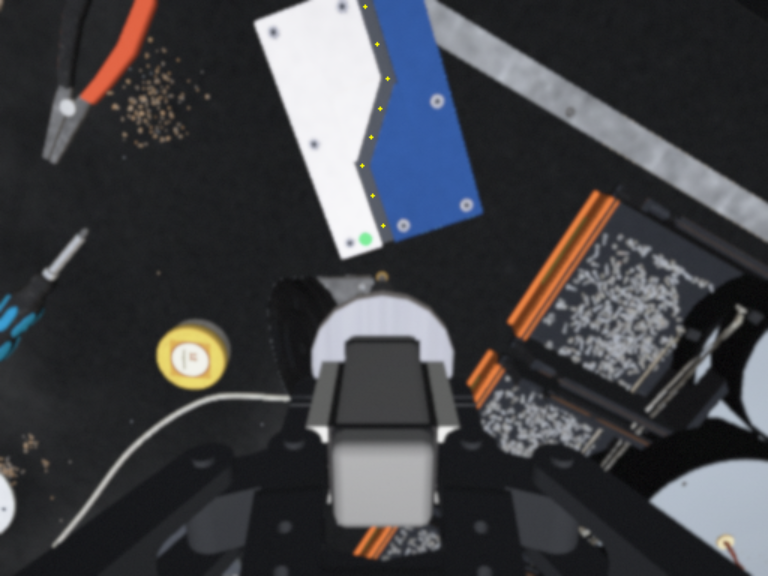

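```bash
python3 -m crank '[[[0,0,12,0,0,0,-1],[0.3,0.3,20,0,0,0,-1],[0,0,22,0,0,0,-1],[0,0,20,0,0,0,-1],[0,0,16,0,0,0,-1],[0,0,12,0,0,0,-1],[0,0,5,0,0,0,-1],[0,0,0,0,0,0,-1],[0,0,0,0,0,0,-1]]]' 80
python3 - <<'E'
from fit import *
st=ctrl.observe();print(st['eef_pos'],st['orientation'],st['wrist_force'],st['time_s'])
im,d=ctrl.grab_frame('wrist');K,M=cam('wrist',st); np.savez('f_w6.npz',im=im,d=d,K=K,M=M)
p=np.array([472.46,338.75,2.386]); print(seamw(p).round(1).tolist())
q,c=fit(im,K,M,p); print('w6',q,c, seamw(q)[0])
for s in seamw(p)[1:]:
    u=proj(K,M,[*s,38]); cv2.circle(im,tuple(np.round(u).astype(int).tolist()),1,(255,255,0),-1)
save('w6',cv2.resize(im[60:260,160:360],None,fx=3,fy=3,interpolation=cv2.INTER_CUBIC))
E
```

```text
time_s: 9.18
eef_pos: [512.6, 276.9, 171.9]
orientation: [3.141, 0.0, 2.062]
wrist_force: [0.5, -0.1, -1.3]
finger_gap: 0.269
[512.58727485 276.85982691 171.86686241] [3.14097622e+00 5.47136522e-05 2.06243180e+00] [ 0.48136427 -0.11686046 -1.28345672] 9.1833
[[512.5, 276.3], [495.1, 292.7], [478.3, 308.5], [474.2, 328.9], [470.8, 348.6], [466.6, 369.0], [449.9, 384.8], [432.4, 401.2]]
w6 [472.00372701 339.46862302   2.37952692] 0.05006244806004769 [511.66183222 276.73717404]
```

View pics/w6.png

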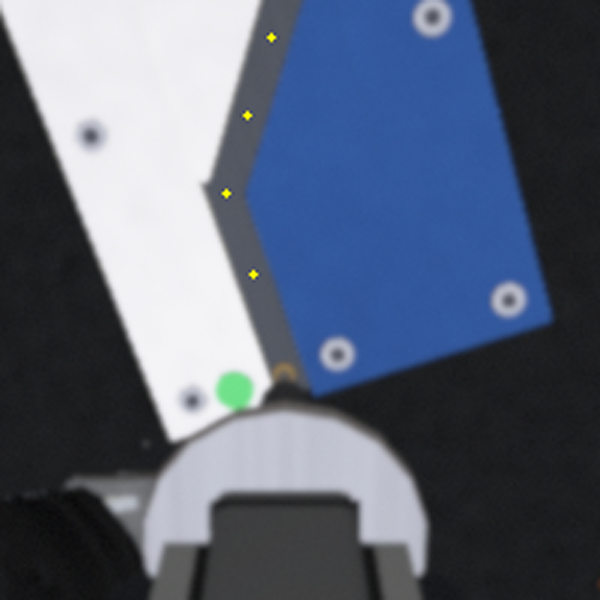

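```bash
python3 -m crank '[[[-0.5,-0.3,3,0,0,0,-1],[0,0,4,0,0,0,-1],[0,0,3,0,0,0,-1],[0,0,0,0,0,0,-1]]]' 80; python3 -m crank '[[[0,0,2,0,0,0,-1],[0,0,2,0,0,0,-1],[0,0,0,0,0,0,-1],[0,0,0,0,0,0,-1]]]' 80
```

```text
time_s: 9.57
eef_pos: [512.1, 276.4, 160.6]
orientation: [-3.141, -0.0, 2.063]
wrist_force: [-0.3, -0.0, -1.7]
finger_gap: 0.271
time_s: 9.9
eef_pos: [512.4, 276.5, 157.4]
orientation: [3.141, -0.0, 2.063]
wrist_force: [0.0, -0.3, -0.9]
finger_gap: 0.273
```

```bash
python3 -m crank '[[[0,0,1.5,0,0,0,-1],[0,0,1,0,0,0,-1],[0,0,0,0,0,0,-1],[0,0,0,0,0,0,-1]]]' 80;python3 - <<'E'
from h import *
for i in range(3):
    st=ctrl.observe();print(st['eef_pos'],st['wrist_force'],st['wrist_torque'])
    im,d=ctrl.grab_frame('wrist' if i<2 else 'side')
    if i==1: save('w7',cv2.resize(im[60:260,160:360],None,fx=3,fy=3,interpolation=cv2.INTER_CUBIC))
E
```

```text
time_s: 10.23
eef_pos: [512.4, 276.5, 154.9]
orientation: [3.141, -0.0, 2.063]
wrist_force: [1.0, 0.3, 0.8]
finger_gap: 0.268
[512.36749512 276.492764   154.88396499] [0.98521105 0.32481946 0.82406748] [ 0.05148907 -0.06785614 -0.03852985]
[512.35259723 276.4970673  154.9029024 ] [-0.75175389  1.0087789  -0.01019735] [ 0.00751479 -0.02960566  0.00812935]
[512.36950538 276.45095551 154.91869515] [0.33476435 0.93053402 1.68068707] [ 0.03328324 -0.04522426  0.02842721]
```

View pics/w7.png

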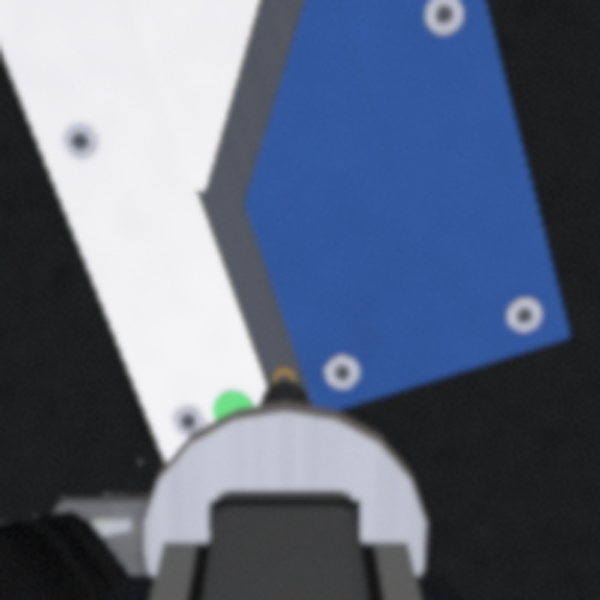

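```bash
python3 -m crank '[[[1,-0.35,0,0,0,0,-1],[2.3,-0.77,0,0,0,0,-1],[2.3,-0.77,0,0,0,0,-1],[2.3,-0.77,0,0,0,0,-1],[2.3,-0.77,0,0,0,0,-1],[2.3,-0.77,0,0,0,0,-1],[2.3,-0.77,0,0,0,0,-1],[2.3,-0.77,0,0,0,0,-1],[2.3,-0.77,0,0,0,0,-1],[2.3,-0.77,0,0,0,0,-1]]]' 80
cat > pos.py <<'E'
from fit import *
st=ctrl.observe(); p=np.array([472.46,338.75,2.386]); e=st['eef_pos'][:2]-p[:2]; c,s=np.cos(p[2]),np.sin(p[2])
xy=np.array([c*e[0]+s*e[1],-s*e[0]+c*e[1]])
y=st['orientation'][2]
def tool(h):
    w=np.array([c*h[0]-s*h[1],s*h[0]+c*h[1]]); return np.array([np.cos(y)*w[0]+np.sin(y)*w[1],np.sin(y)*w[0]-np.cos(y)*w[1]])
print('housing xy',xy.round(2),'z',st['eef_pos'][2].round(2),'F',st['wrist_force'].round(2),st['time_s'])
for i,q in enumerate(SEAM): print(i,tool(q-xy).round(2),end=' ')
E
python3 pos.py
```

```text
time_s: 11.22
eef_pos: [495.5, 292.3, 154.8]
orientation: [-3.142, 0.0, 2.063]
wrist_force: [1.8, -0.6, -0.3]
finger_gap: 0.27
housing xy [-48.57  18.03] z 154.79 F [ 1.82 -0.59 -0.35] 11.2167
0 [-22.2    7.47] 1 [ 0.56 -0.15] 2 [22.37 -7.45] 3 [42.3  -1.47] 4 [61.28  4.83] 5 [81.21 10.81] 6 [103.02   3.5 ] 7 [125.78  -4.12]
```

```bash
python3 -m crank '[[[2.25,-0.75,0,0,0,0,-1],[2.25,-0.75,0,0,0,0,-1],[2.25,-0.75,0,0,0,0,-1],[2.25,-0.75,0,0,0,0,-1],[2.25,-0.75,0,0,0,0,-1],[2.25,-0.75,0,0,0,0,-1],[2.25,-0.75,0,0,0,0,-1],[2.25,-0.75,0,0,0,0,-1],[2.25,-0.75,0,0,0,0,-1],[2.1,-0.7,0.2,0,0,0,-1]]]' 80; python3 pos.py
```

```text
time_s: 12.05
eef_pos: [478.3, 308.5, 154.6]
orientation: [3.142, -0.0, 2.063]
wrist_force: [1.6, -2.2, 1.0]
finger_gap: 0.268
housing xy [-25.03  17.98] z 154.64 F [ 1.62 -2.22  1.03] 12.05
0 [-44.55  14.9 ] 1 [-21.79   7.27] 2 [ 0.02 -0.03] 3 [19.95  5.95] 4 [38.93 12.25] 5 [58.86 18.23] 6 [80.67 10.92] 7 [103.43   3.3 ]
```

```bash
python3 -m crank '[[[2.3,0.7,0,0,0,0,-1],[2.35,0.73,0,0,0,0,-1],[2.35,0.73,0,0,0,0,-1],[2.35,0.73,0,0,0,0,-1],[2.35,0.73,0,0,0,0,-1],[2.35,0.73,0,0,0,0,-1],[2.35,0.73,0,0,0,0,-1],[2.35,0.73,0,0,0,0,-1],[2.35,0.73,0,0,0,0,-1],[2.35,0.73,0,0,0,0,-1]]]' 80; python3 pos.py
```

```text
time_s: 12.88
eef_pos: [473.8, 332.6, 154.6]
orientation: [3.142, -0.0, 2.063]
wrist_force: [-0.0, -1.1, 1.1]
finger_gap: 0.27
housing xy [-5.17  3.52] z 154.61 F [-0.02 -1.05  1.06] 12.8833
0 [-67.97   7.49] 1 [-45.21  -0.13] 2 [-23.4   -7.44] 3 [-3.47 -1.46] 4 [15.51  4.84] 5 [35.45 10.82] 6 [57.25  3.51] 7 [80.01 -4.11]
```

```bash
python3 -m crank '[[[2.36,0.73,0,0,0,0,-1],[2.36,0.73,0,0,0,0,-1],[2.36,0.73,0,0,0,0,-1],[2.36,0.73,0,0,0,0,-1],[2.36,0.73,0,0,0,0,-1],[2.36,0.73,0,0,0,0,-1],[2.36,0.73,0,0,0,0,-1],[2.36,0.73,0,0,0,0,-1],[2.36,0.73,0,0,0,0,-1],[2.36,0.73,0,0,0,0,-1]]]' 80; python3 pos.py
```

```text
time_s: 13.72
eef_pos: [469.1, 356.9, 154.6]
orientation: [3.142, -0.0, 2.063]
wrist_force: [1.2, -0.5, 0.7]
finger_gap: 0.274
housing xy [ 14.88 -10.9 ] z 154.62 F [ 1.23 -0.49  0.7 ] 13.7167
0 [-91.57   0.19] 1 [-68.81  -7.43] 2 [-47.   -14.74] 3 [-27.07  -8.76] 4 [-8.09 -2.46] 5 [11.85  3.52] 6 [33.65 -3.79] 7 [ 56.41 -11.41]
```

```bash
python3 -m crank '[[[2.4,0.7,0,0,0,0,-1],[2.4,0.7,0,0,0,0,-1],[2.4,0.7,0,0,0,0,-1],[2.4,0.7,0,0,0,0,-1],[2.25,0.7,0,0,0,0,-1],[2.2,-0.73,0,0,0,0,-1],[2.2,-0.73,0,0,0,0,-1],[2.2,-0.73,0,0,0,0,-1]]]' 80; python3 pos.py; python3 - <<'E'
from h import *
im,d=ctrl.grab_frame('wrist'); save('w8',cv2.resize(im[60:260,160:360],None,fx=3,fy=3,interpolation=cv2.INTER_CUBIC))
E
```

```text
time_s: 14.38
eef_pos: [461.5, 373.7, 154.7]
orientation: [3.141, -0.0, 2.063]
wrist_force: [1.8, -1.9, 0.3]
finger_gap: 0.271
housing xy [ 31.99 -17.92] z 154.66 F [ 1.8  -1.91  0.32] 14.3833
0 [-110.01   -1.03] 1 [-87.26  -8.66] 2 [-65.45 -15.96] 3 [-45.52  -9.98] 4 [-26.53  -3.69] 5 [-6.6   2.29] 6 [15.21 -5.01] 7 [ 37.96 -12.64]
```

View pics/w8.png

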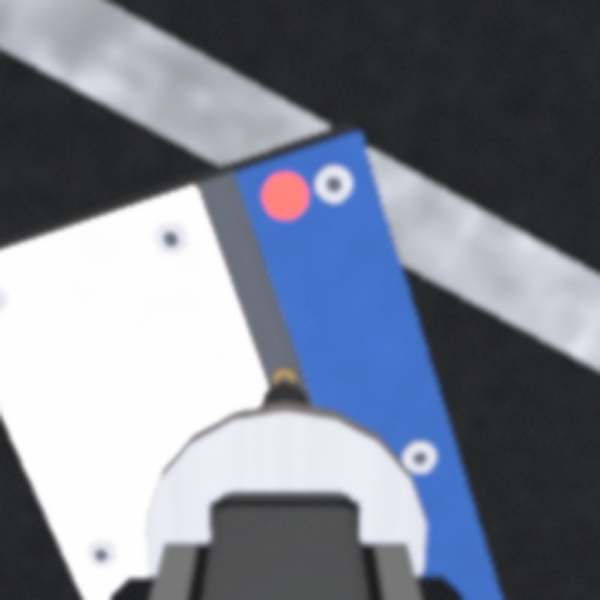

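```bash
python3 -m crank '[[[2.2,-0.73,0,0,0,0,-1],[2.2,-0.74,0,0,0,0,-1],[2.2,-0.74,0,0,0,0,-1],[2.2,-0.74,0,0,0,0,-1],[2.2,-0.74,0,0,0,0,-1],[2.2,-0.74,0,0,0,0,-1],[2.2,-0.74,0,0,0,0,-1],[2.2,-0.74,0,0,0,0,-1],[2.2,-0.74,0,0,0,0,-1]]]' 80; python3 pos.py
```

```text
time_s: 15.18
eef_pos: [446.2, 388.0, 154.6]
orientation: [3.142, 0.0, 2.063]
wrist_force: [2.0, -1.1, 0.9]
finger_gap: 0.27
housing xy [ 52.89 -17.86] z 154.61 F [ 2.03 -1.12  0.91] 15.1833
0 [-129.81    5.66] 1 [-107.06   -1.96] 2 [-85.25  -9.27] 3 [-65.32  -3.29] 4 [-46.33   3.01] 5 [-26.4    8.99] 6 [-4.59  1.69] 7 [18.16 -5.94]
```

```bash
python3 -m crank '[[[2.3,-0.75,0,0,0,0,-1],[2.3,-0.75,0,0,0,0,-1],[2.3,-0.75,0,0,0,0,-1],[2.3,-0.75,0,0,0,0,-1],[2.3,-0.75,0,0,0,0,-1],[2.3,-0.75,0,0,0,0,-1],[2.2,-0.75,0,0,0,0,-1],[2,-0.65,0,0,0,0,-1],[0,0,0,0,0,0,-1],[0,0,0,0,0,0,-1]]]' 80; python3 pos.py; python3 -m crank '[[[0,0,0,0,0,0,-1],[0,0,0,0,0,0,-1],[0,0,0,0,0,0,-1]]]'; python3 - <<'E'
from h import *
im,d=ctrl.grab_frame('wrist'); save('w9',cv2.resize(im[60:260,160:360],None,fx=3,fy=3,interpolation=cv2.INTER_CUBIC))
E
```

```text
time_s: 16.02
eef_pos: [432.3, 401.2, 154.6]
orientation: [-3.141, -0.001, 2.063]
wrist_force: [-2.1, 0.3, 0.4]
finger_gap: 0.269
housing xy [ 72.05 -17.92] z 154.56 F [-2.08  0.32  0.41] 16.0167
0 [-148.     11.65] 1 [-125.25    4.03] 2 [-103.43   -3.27] 3 [-83.5    2.72] 4 [-64.52   9.02] 5 [-44.59  15.  ] 6 [-22.78   7.7 ] 7 [-0.02  0.09] time_s: 16.27
eef_pos: [432.6, 401.0, 154.6]
orientation: [-3.141, -0.0, 2.063]
wrist_force: [-0.5, 0.1, 0.6]
finger_gap: 0.272
```

View pics/w9.png

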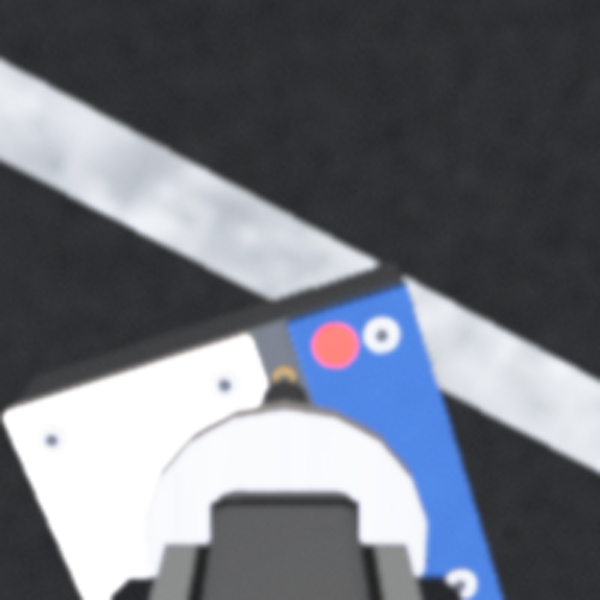

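```bash
python3 -m crank '[[[0,0,-6,0,0,0,-1],[0,0,-12,0,0,0,-1],[0,0,-18,0,0,0,-1],[0,0,-20,0,0,0,-1],[0,0,-20,0,0,0,-1],[0,0,-20,0,0,0,-1],[0,0,-18,0,0,0,-1],[0,0,-12,0,0,0,-1],[0,0,0,0,0,0,-1]]]' 80; python3 -c "
import numpy as np
from rig import ctrl
o=ctrl.observe();y=o['orientation'][2];d=np.array([502.9,-120.0])-o['eef_pos'][:2];print(o['eef_pos'],y,np.cos(y)*d[0]+np.sin(y)*d[1],np.sin(y)*d[0]-np.cos(y)*d[1])"
```

```text
time_s: 17.07
eef_pos: [433.1, 401.2, 284.1]
orientation: [3.138, -0.001, 2.063]
wrist_force: [0.5, -0.6, -0.1]
finger_gap: 0.269
[433.14547845 401.19737172 284.12889659] 2.0626755871117686 -492.3516811844378 -184.66785210039995
```

```bash
python3 -m crank '[[[-15,-5.6,0,0,0,0,-1],[-26,-9.7,0,0,0,0,-1],[-32,-12,0,0,0,0,-1],[-34,-12.8,0,0,0,0,-1],[-34,-12.8,0,0,0,0,-1],[-34,-12.8,0,0,0,0,-1],[-34,-12.8,0,0,0,0,-1],[-34,-12.8,0,0,0,0,-1],[-34,-12.8,0,0,0,0,-1],[-34,-12.8,0,0,0,0,-1]]]' 80; python3 -m crank '[[[-34,-12.8,0,0,0,0,-1],[-34,-12.8,0,0,0,0,-1],[-34,-12.8,0,0,0,0,-1],[-32,-12,0,0,0,0,-1],[-26,-9.7,0,0,0,0,-1],[-16,-5.6,0,0,0,0,-1],[0,0,0,0,0,0,-1],[0,0,0,0,0,0,-1]]]' 80; python3 - <<'E'
from h import *
o=ctrl.observe();y=o['orientation'][2];d=np.array([502.9,-120.0])-o['eef_pos'][:2];print(o['eef_pos'],o['orientation'],np.cos(y)*d[0]+np.sin(y)*d[1],np.sin(y)*d[0]-np.cos(y)*d[1])
im,d=ctrl.grab_frame('wrist');save('w10',im)
E
```

```text
time_s: 17.9
eef_pos: [475.8, 69.4, 279.5]
orientation: [-3.14, -0.0, 2.063]
wrist_force: [1.3, 0.5, -2.6]
finger_gap: 0.273
time_s: 18.57
eef_pos: [501.2, -115.5, 279.3]
orientation: [-3.14, -0.001, 2.061]
wrist_force: [-0.9, 0.0, -2.0]
finger_gap: 0.269
[ 501.15590124 -115.47024929  279.29970671] [-3.14015712e+00 -1.39848907e-03  2.06086642e+00] -4.817524350035551 -0.5932799577238439
```

View pics/w10.png

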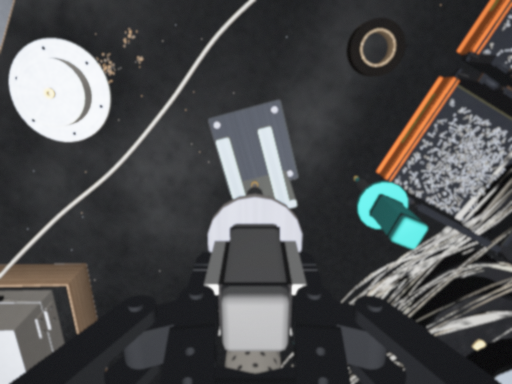

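```bash
python3 -m crank '[[[-4.8,-0.6,0,0,0,0,-1],[0,0,12,0,0,0,-1],[0,0,20,0,0,0,-1],[0,0,20,0,0,0,-1],[0,0,12,0,0,0,-1],[0,0,0,0,0,0,-1]]]' 80; python3 - <<'E'
from h import *
o=ctrl.observe();y=o['orientation'][2];d=np.array([502.9,-120.0])-o['eef_pos'][:2];print(o['eef_pos'],o['orientation'],np.cos(y)*d[0]+np.sin(y)*d[1],np.sin(y)*d[0]-np.cos(y)*d[1])
im,d=ctrl.grab_frame('side');save('s11',cv2.resize(im[180:320,240:400],None,fx=4,fy=4))
E
```

```text
time_s: 19.12
eef_pos: [502.5, -118.3, 213.2]
orientation: [-3.139, -0.003, 2.064]
wrist_force: [-0.7, 0.4, -2.2]
finger_gap: 0.274
[ 502.53773452 -118.34008127  213.21728709] [-3.13864922e+00 -2.91776783e-03  2.06356836e+00] -1.6338066059420266 -0.4660927341375196
```

View pics/s11.png

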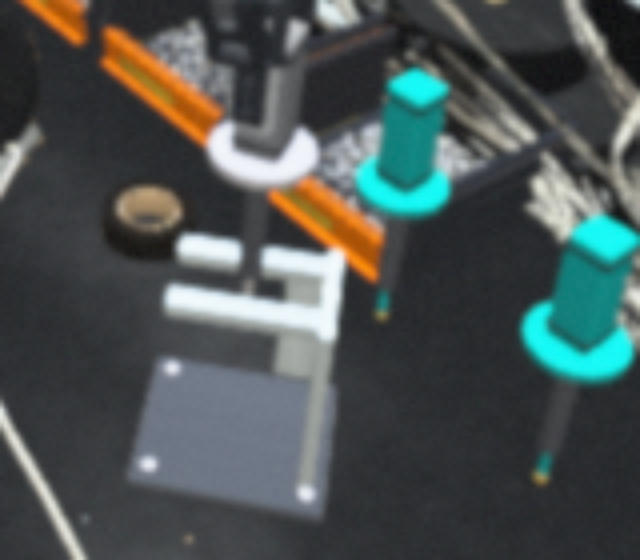

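```bash
python3 -m crank '[[[-1.2,-0.3,12,0,0,0,-1],[0,0,18,0,0,0,-1],[0,0,16,0,0,0,-1],[0,0,12,0,0,0,-1],[0,0,7,0,0,0,-1],[0,0,4,0,0,0,-1],[0,0,0,0,0,0,-1],[0,0,0,0,0,0,-1]]]' 80; python3 - <<'E'
from h import *
o=ctrl.observe();print(o['eef_pos'],o['orientation'],o['wrist_force'])
im,d=ctrl.grab_frame('side');save('s12',cv2.resize(im[180:320,240:400],None,fx=4,fy=4))
E
```

```text
time_s: 19.83
eef_pos: [504.1, -120.4, 148.3]
orientation: [3.141, 0.001, 2.063]
wrist_force: [-0.4, -0.0, -1.6]
finger_gap: 0.271
[ 504.09665596 -120.36559986  148.27879977] [3.14102376e+00 5.46297826e-04 2.06279966e+00] [-0.36674272 -0.00720958 -1.58490655]
```

View pics/s12.png

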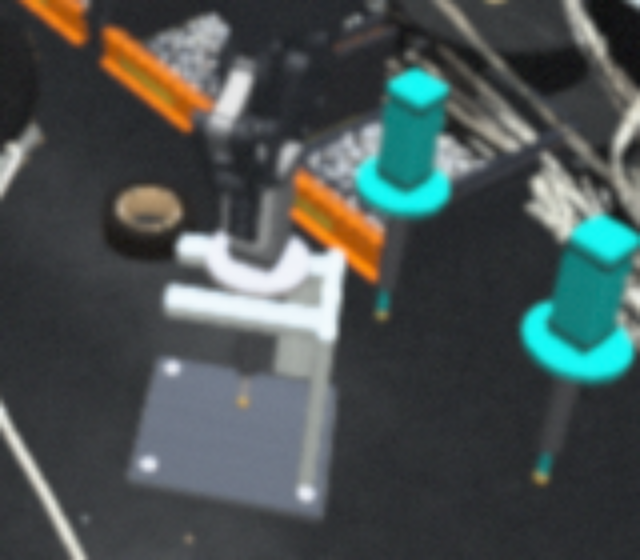

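```bash
python3 -m crank '[[[0.3,-1.2,2,0,0,0,-1],[0,0,2,0,0,0,-1],[0,0,1.5,0,0,0,-1],[0,0,1,0,0,0,-1],[0,0,0,0,0,0,-1],[0,0,0,0,0,0,-1]]]' 80; python3 -m crank '[[[0,0,1,0,0,0,-1],[0,0,0,0,0,0,-1],[0,0,0,0,0,0,-1]]]' 80
```

```text
time_s: 20.38
eef_pos: [502.6, -120.6, 141.1]
orientation: [-3.142, -0.0, 2.063]
wrist_force: [-0.3, -0.3, -1.8]
finger_gap: 0.272
time_s: 20.63
eef_pos: [502.8, -120.7, 140.5]
orientation: [3.141, 0.001, 2.063]
wrist_force: [-0.9, -1.2, 3.6]
finger_gap: 0.27
```

```bash
python3 -m crank '[[[0,0,0,0,0,0,-0.3],[0,0,0,0,0,0,0.0],[0,0,0,0,0,0,0.5],[0,0,0,0,0,0,1],[0,0,0,0,0,0,1],[0,0,0,0,0,0,1],[0,0,0,0,0,0,1],[0,0,0,0,0,0,1],[0,0,0,0,0,0,1]]]' 20; python3 - <<'E'
from h import *
o=ctrl.observe();print(o['finger_gap'],o['wrist_force'])
im,d=ctrl.grab_frame('wrist');save('w13',im)
E
```

```text
time_s: 21.38
eef_pos: [502.6, -120.6, 140.1]
orientation: [-3.142, 0.0, 2.063]
wrist_force: [-0.6, 0.5, 0.6]
finger_gap: 1.003
1.002918602402658 [-0.55513665  0.47392227  0.62436873]
```

View pics/w13.png

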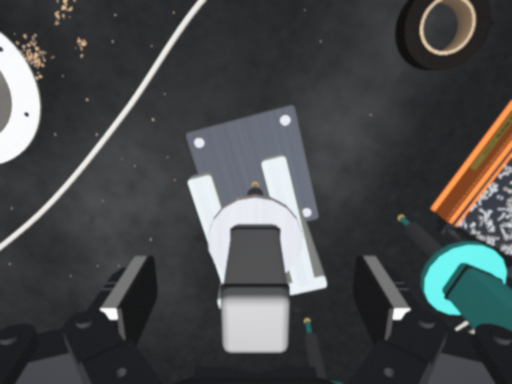

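Released; the collar lies on both prongs as before. Retreating straight up.

```bash
python3 -m crank '[[[0,0,-6,0,0,0,1],[0,0,-14,0,0,0,1],[0,0,-20,0,0,0,1],[0,0,-20,0,0,0,1],[0,0,-20,0,0,0,1],[0,0,-20,0,0,0,1],[0,0,-10,0,0,0,1],[0,0,0,0,0,0,1],[0,0,0,0,0,0,1],[0,0,0,0,0,0,1]]]' 20; python3 - <<'E'
from h import *
o=ctrl.observe();print(o['eef_pos'],o['joint_vel'].round(3))
im,d=ctrl.grab_frame('side');save('s14',cv2.resize(im[180:320,240:400],None,fx=4,fy=4))
K,M=cam('side');v,u=np.mgrid[:384,:512];P=px2w(K,M,u,v,d);m=(d>0)&(np.hypot(P[...,0]-503,P[...,1]+121)<35)
for z0,z1 in [(112,128),(181,192)]:
    q=m&(P[...,2]>z0)&(P[...,2]<z1); print(cv2.minAreaRect(P[q][:,:2].astype(np.float32)),np.median(P[q],0))
im,d=ctrl.grab_frame('scene');save('c14',im)
E
```

```text
time_s: 22.27
eef_pos: [502.3, -120.5, 249.0]
orientation: [-3.141, -0.001, 2.063]
wrist_force: [-0.1, 0.2, 0.1]
finger_gap: 1.001
[ 502.33916522 -120.49666969  249.00299131] [-0.001  0.005  0.009 -0.     0.002  0.   ]
((502.44732666015625, -121.5526123046875), (50.9027099609375, 64.21045684814453), 41.93584442138672) [ 494.45038966 -130.85060913  121.65753096]
((504.7333984375, -123.01891326904297), (24.404098510742188, 23.587587356567383), 25.764345169067383) [ 502.51917386 -124.88790446  186.57855336]
```

View pics/s14.png

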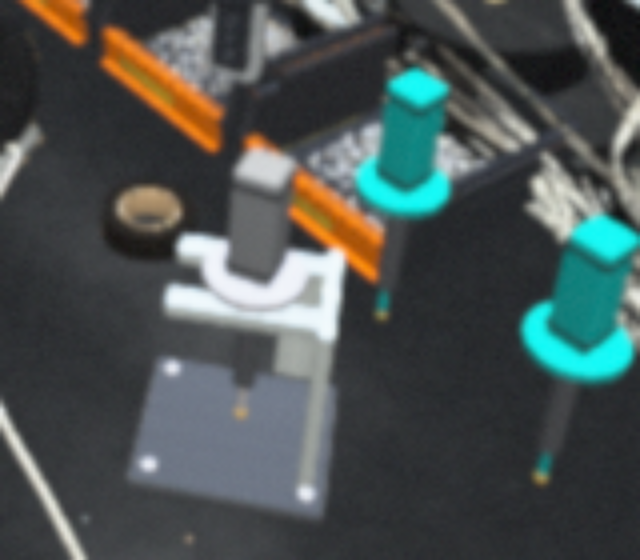

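View pics/c14.png

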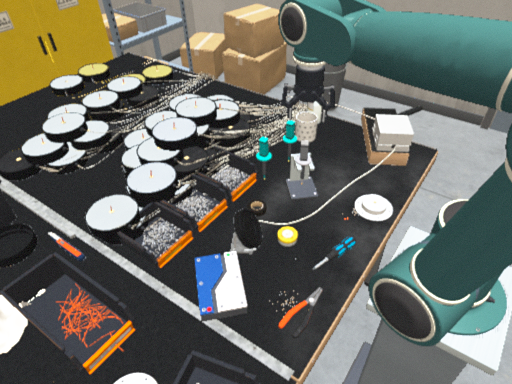

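The stylus hangs upright, the gripper is clear above it, and the tape and tin have not moved. Handing in.

```bash
python3 -c "
from rig import ctrl
print(ctrl.close_job())"
```

```text
the job is handed in; nothing more can be done
None
```

I ran the stylus along the whole seam from the green dot to the red dot, hung it back in its fork rest and let go. The job was handed in at about 22 s of the 64 s allowed; it reports no verdict.

- **Seam run:** I moved at about 2.8 cm/s. At my position checks the tool was within about 0.3 mm of the groove's centre line. The wrist camera showed the tip in the groove at the start, after the second bend and at the red dot.
- **Spring:** I can't read the plunger directly. From the tool height and the roughly 2.4 N push at the start, the spring was about 3.5–4 mm in. The tool height stayed within about 0.4 mm along the seam.
- **Stylus back in its rest:** The last side picture shows it upright with the collar on both prongs, about where it hung at the start. The gripper is open, with its fingertips about 60 mm above the stylus, and touches nothing.
- **Bystanders:** The tape and the tin look unmoved in the final pictures.
- **Disagreements:** Fitting the housing's position from the scene and side cameras gave results about 2 mm and 6 mm off the wrist camera's. A large black disc hid part of the housing from the side camera. I used the wrist camera's fit, which two wrist pictures confirmed to within 0.3 mm. A third, partly blocked wrist picture was about 1 mm off.

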